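# Shut the label tray, draw out the pot tray

## Task

On the potting bench, first push the narrow tray, which was left partly out, fully home. Then hook a fingertip behind the front lip of the wide tray and draw it fully out to its stop, so that the little pot in it stands clear of the roof, upright and in place. Leave both trays so, do not pinch a tray front between the fingers, and do not touch the pot or disturb anything else on the bench.

Things in the scene. Friction and masses are not known exactly. Their poses are not given: they have to be found in the camera images.
- narrow_tray (a joint): Travel of the narrow tray along its rail in m: 0 fully home against the rear stop, 0.12 fully out against the front stop. Starts partly out. Runs with about 1.5 N of friction and light damping, no spring or latch: it stays where it is left.
- wide_tray (a joint): Travel of the wide tray along its rail in m: 0 fully home against the rear stop, 0.12 fully out against the front stop. Starts home or nearly so. Runs with about 1.5 N of friction and light damping, no spring or latch: it stays where it is left.
- narrow_unit: Narrow tray unit: steel casing fixed to the work surface, 120 mm wide (y), 200 deep (x). A roof, top 72 mm above the work surface, covers the rear 130 mm; the front 70 mm is open above. Origin: centre of its underside; front and draw direction -x. Roof's front edge 30 mm, lip's back face (tray home) 100 mm in front of the origin.
- wide_unit: Wide tray unit: steel casing fixed to the work surface, 190 mm wide (y), 200 deep (x). A roof, top 72 mm above the work surface, covers the rear 130 mm; the front 70 mm is open above. Origin: centre of its underside; front and draw direction -x. Roof's front edge 30 mm, lip's back face (tray home) 100 mm in front of the origin.
- narrow_lip (a point): Inner skin of the narrow tray's front: upright light-grey metal strip 116 mm wide, 38 tall, 3 thick, rising 18 mm above the tray's sides; moves with the tray. Point: middle of the top edge of its back (tray-side) face, 50 mm above the work surface. +x level along the rail into the tray (it draws out to -x), y along the lip, z up. Behind it an empty bay open above, floor 12 mm above the work surface.
- wide_lip (a point): Inner skin of the wide tray's front: upright light-grey metal strip 186 mm wide, 38 tall, 3 thick, rising 18 mm above the tray's sides; moves with the tray. Point: middle of the top edge of its back (tray-side) face, 50 mm above the work surface. +x level along the rail into the tray (it draws out to -x), y along the lip, z up. Behind it an empty bay open above, floor 12 mm above the work surface.
- narrow_face (a point): Outer skin of the narrow tray's front, fixed to the lip: 116 mm wide, 32 mm tall, 4 mm thick, its top edge 8 mm below the lip's. Point: middle of the top edge of its outer surface, 42 mm above the work surface, 7 mm in front of the lip's back face. Axes as the lip's.
- wide_face (a point): Outer skin of the wide tray's front, fixed to the lip: 186 mm wide, 32 mm tall, 4 mm thick, its top edge 8 mm below the lip's. Point: middle of the top edge of its outer surface, 42 mm above the work surface, 7 mm in front of the lip's back face. Axes as the lip's.
- small_pot: Small loose terracotta pot, 50 mm across the rim, 45 mm tall, 50 to 100 g, standing on the wide tray's floor at the rear under the roof. Origin: centre of its underside.
- wide_pot_spot (a point): Point on the wide tray's floor, moving with the tray, 145 mm behind the lip's back face: the pot stands within about 20 mm of it.
- watering_can: Copper watering can, body 110 mm across and 110 mm tall, 185 mm with its hoop handle, spout reaching 145 mm along its +x. Loose bystander. Origin: centre of its underside.
- feed_bottle: Green plastic bottle, 64 mm across, 160 mm tall, loose bystander. Origin: centre of its underside.
- twine_spool: Cork-brown spool, 52 mm across, 52 mm tall, loose bystander. Origin: centre of its underside.

How it is judged (in metres and radians):
On the way, in this order (a step that is already met when the one before it is completed fails the run):
1. the narrow tray is pushed fully home while the wide tray is still in (value of joint narrow_tray below 0.006 m and value of joint wide_tray below 0.03 m), for 0.1 s.
2. the wide tray is drawn fully out (value of joint wide_tray above 0.112 m), for 0.1 s.
At the end, for the whole second after the job is handed in: The narrow tray is home within 8 mm (6 mm when first pushed home, before the wide tray is drawn), the wide tray is out within 10 mm of its stop (8 mm reached on the way) and at rest, and the small pot stands upright on its floor within 50 mm of its spot (value of joint narrow_tray below 0.008 m and value of joint wide_tray above 0.11 m and velocity of joint wide_tray between -0.01 and 0.01 m/s and angle between small_pot's own z axis and vertical below 0.2 rad and horizontal distance between small_pot and wide_pot_spot below 0.05 m and height (world z) of small_pot below 0.02 m and linear speed of small_pot below 0.02 m/s); the robot touches nothing.
It fails at once if the small pot is tipped or lifted (angle between small_pot's own z axis and vertical above 0.5 rad or height (world z) of small_pot above 0.03 m).
It fails at once if the fingers touch the small pot (contact force between the fingers and small_pot above 0.5 N).
It fails at once if a tray front is pinched (both its inner and outer face pressed by the fingers) ((contact force between the fingers and narrow_tray_c4 above 2 N and contact force between the fingers and narrow_tray_c5 above 2 N) or (contact force between the fingers and wide_tray_c4 above 2 N and contact force between the fingers and wide_tray_c5 above 2 N)).
It fails at once if a bystander is moved by more than 25 mm (distance of any of watering_can, feed_bottle, twine_spool from where it was at the start of the episode above 0.025 m).
It also fails if it takes over 48 s, if anything falls off the work surface, if the arm or the gripper's body presses on something with over 40 N, if the wrist force passes 120 N, or if a joint passes its speed limit or range.

## Robot

A 6-joint arm with a two-finger parallel gripper is mounted at the origin on the work surface. World frame = base frame: x ahead of the robot, y to its left, z up, the work surface at z = 0. Lengths are in mm, angles in rad, forces in N, time in s.
With the tool pointing down it reaches from about 350 to 875 mm from the base axis. Payload 4.2 kg.
Tool frame: the origin (TCP) lies at the very end of the fingers, on their centre line; the grasp point (between the pads) lies 19 mm behind it; z points along the fingers, y is the line along which they close (so a half turn about z gives the same grasp; the last joint's range is limited). The gripper opens to 87 mm and grips with 3 to 60 N. Pads are 19 mm wide; open, the fingers measure 117 mm over their backs; the gripper's body (75 mm by 190 mm) begins 51 mm behind the grasp point.
Start: joints at [-1.029, 0.385, 0.008, 0, -1.194, -0.259], TCP at [174.42, -600.147, 222.55] pointing down, gripper open.
Joint ranges: [-3.14, 3.14], [-1.21, 2.06], [-1.07, 1.41], [-3.16, 2.05], [-2.99, -0.16], [-3.1, 3.1]. Speed limits (rad/s): [2.79, 2.79, 3.14, 3.14, 3.14, 3.14].

## Interface

Orientations are given as a unit quaternion [w, x, y, z].
In Python, from workcell import bot, vision, order gives the robot as it stands.
- The arm moves only by the shell command python3 -m pendant 'ROWS' [FORCE]. ROWS is text: rows parted by semicolons, each of 7 numbers parted by spaces: the closure in counts, from 0 (fully open) to 255 (shut), then the shift along the tool's x, y, z in m, then the turn, a rotation vector about the tool's x, y, z in degrees. A call has 1 to 8 rows; each row is the pose to reach, as a shift and turn from the pose commanded when the call began, along the tool's axes at that moment; what a row does not reach only later rows make up. A row lasts 1/12 s, in which the tool goes at most 41.7 mm and 7.16 degrees, less where a joint would pass 70% of its speed; a pose out of reach is approached as far as the arm can. A call with a gripper value outside its range is refused whole. The fingers move at their own pace and stop on an object; FORCE is the grip in N (left out, the last holds). Time passes only in rows, so rows that repeat a pose let the fingers close. It gives the time, the measured TCP pose, the force, the opening and the grip force at its end, in the units of the state.
- bot.read_state(): the state, without advancing time (a new reading comes with each control period).
- vision.camera(name): name is "side" or "top" or "wrist"; returns a dict with "color" (480x640x3 uint8, red, green, blue), "fx", "fy", "cx", "cy" (pixels), "pose" (4x4, takes a point from camera to world coordinates). Camera axes: x right, y down, z forward; pixel columns grow to the right and rows downward; lengths in mm; the calibration is good to about 2 mm. A picture is of the moment at which its call begins. There is no depth.
- order.close_job(): hands the job in; it is judged then, once.
Trained networks look in the newest picture that a camera, given by its name, has taken for a name from the list of things; names that differ only in an ending like _2 or _b are one class to them, and where a whole thing is asked for, a point or a joint stands for the part that bears it (a point fixed in the world has none). Each returns a list of dicts, best first, with "confidence" (0 to 1); they miss things now and then, are a little off and sometimes report something else, mostly with a low value. They report only what shows in the picture. A call takes as long as a camera call.
- vision.masks_of(camera, query): "mask" (480x640 bool, what is visible of it) and "extent" ([left, top, right, bottom] in pixels, round what is visible of it).
- vision.tip_of(camera, query): "centre" ([column, row] in pixels: a listed point, or the origin of a listed thing).
The state is a dict: "time_s": time; "q": joint angles; "qvel": joint speeds; "joint_torque": joint torques, N m; "position": TCP position; "tcp_rot": TCP orientation; "wrist_force": force on the tool from outside, world axes, zero at the start; "ft_torque": the same for the moment, N m; "width": opening from 0.0 (shut) to 1.0 (fully open); "grasp_force": force on a finger pad.
Only numpy, scipy, OpenCV 4.12 (cv2) and the standard library are available. Lean on these libraries where they do the work, as an engineer would, in place of code of your own. Each camera call takes 0.05 s, during which the arm holds its last target. There are 200 camera calls.

## Working session

There is one attempt and no reset: what is moved stays moved. The work goes in short steps, Python scripts to look and compute and a shell command to move; the robot and the scene stay as the last step left them, time stands still between calls to the robot, and variables do not carry over. Pictures are saved under pics/ and viewed, at most 10 in all, crops included, and the job is handed in when it is done.

```bash
mkdir -p pics; cat > h.py <<'E'
import numpy as np,cv2
from workcell import bot,vision,order
def ray(c,px,z):
    P=np.array(c["pose"]);d=P[:3,:3]@np.array([(px[0]-c["cx"])/c["fx"],(px[1]-c["cy"])/c["fy"],1]);o=P[:3,3]
    return (o+d*(z-o[2])/d[2])
E
python3 - <<'E'
from h import *
s=bot.read_state();print({k:np.round(v,3).tolist() for k,v in s.items()})
Z=dict(narrow_lip=50,wide_lip=50,narrow_face=42,wide_face=42,narrow_unit=0,wide_unit=0,small_pot=12,watering_can=0,feed_bottle=0,twine_spool=0)
for n in("top","side"):
    c=vision.camera(n);cv2.imwrite(f"pics/{n}0.png",c["color"][:,:,::-1]);print(n,np.round(c["pose"],2).tolist(),c["fx"])
    for k,z in Z.items():
        for r in vision.tip_of(n,k)[:2]: print(k,round(r["confidence"],2),np.round(r["centre"]),np.round(ray(c,r["centre"],z)))
E
```

```text
{'time_s': 0.0, 'q': [-1.029, 0.386, 0.007, -0.0, -1.194, -0.259], 'qvel': [0.0, 0.002, -0.0, 0.001, 0.001, 0.0], 'joint_torque': [-0.0, -39.067, 18.741, 4.22, 0.011, -0.0], 'position': [174.235, -599.575, 221.464], 'tcp_rot': [-0.0, -0.141, 0.99, 0.001], 'wrist_force': [0.841, -0.423, -0.392], 'ft_torque': [0.062, -0.025, -0.003], 'grasp_force': 0.0, 'width': 1.004}
top [[-0.01, -0.99, 0.17, 434.97], [-1.0, 0.01, 0.01, -23.76], [-0.02, -0.17, -0.99, 1219.39], [0.0, 0.0, 0.0, 1.0]] 478.9553768561813
narrow_lip 0.97 [361. 294.] [ 505. -117.   50.]
wide_lip 0.75 [271. 267.] [573. 101.  50.]
wide_lip 0.23 [360. 294.] [ 504. -116.   50.]
narrow_face 0.62 [362. 297.] [ 498. -120.   42.]
wide_face 0.86 [271. 270.] [567. 102.  42.]
narrow_unit 0.91 [361. 221.] [ 697. -126.    0.]
wide_unit 0.8 [271. 225.] [689. 109.   0.]
wide_unit 0.61 [274. 266.] [582. 100.   0.]
watering_can 0.81 [165. 246.] [640. 382.   0.]
feed_bottle 0.97 [473. 230.] [ 670. -414.    0.]
twine_spool 0.68 [169. 303.] [491. 367.   0.]
side [[-0.93, -0.24, 0.29, 360.02], [-0.38, 0.55, -0.75, 696.83], [0.02, -0.8, -0.6, 642.79], [0.0, 0.0, 0.0, 1.0]] 468.89926601319803
narrow_lip 0.71 [406. 232.] [ 503. -130.   50.]
wide_lip 0.84 [339. 284.] [575.  83.  50.]
wide_lip 0.22 [283. 298.] [656. 157.  50.]
narrow_face 0.72 [407. 238.] [ 497. -120.   42.]
wide_face 0.67 [340. 292.] [570.  94.  42.]
narrow_unit 0.9 [323. 230.] [ 696. -130.    0.]
wide_unit 0.73 [279. 299.] [686. 117.   0.]
watering_can 0.67 [229. 423.] [635. 382.  -0.]
watering_can 0.66 [338. 294.] [585.  59.   0.]
feed_bottle 0.63 [372. 180.] [ 663. -398.    0.]
twine_spool 0.93 [324. 450.] [489. 365.   0.]
```

View pics/top0.png

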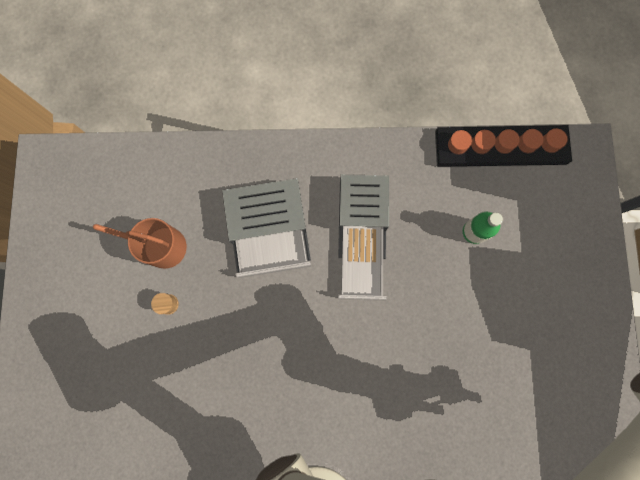

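View pics/side0.png

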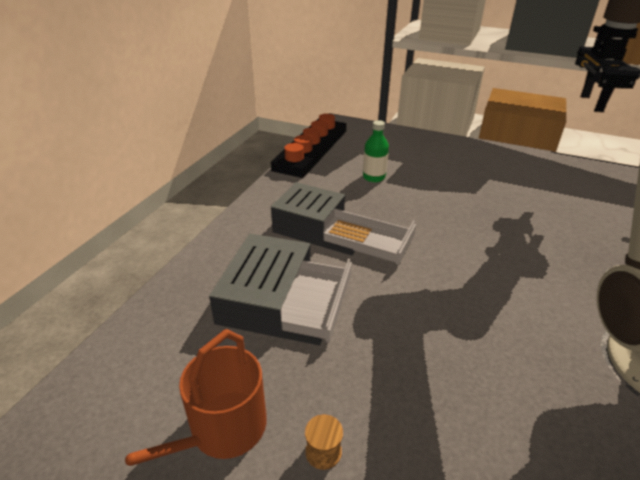

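```bash
python3 - <<'E'
import cv2
i=cv2.imread("pics/top0.png")[165:305,215:395];cv2.imwrite("pics/crop.png",cv2.resize(i,None,fx=4,fy=4,interpolation=cv2.INTER_CUBIC))
E
```

```text
(no output)
```

View pics/crop.png

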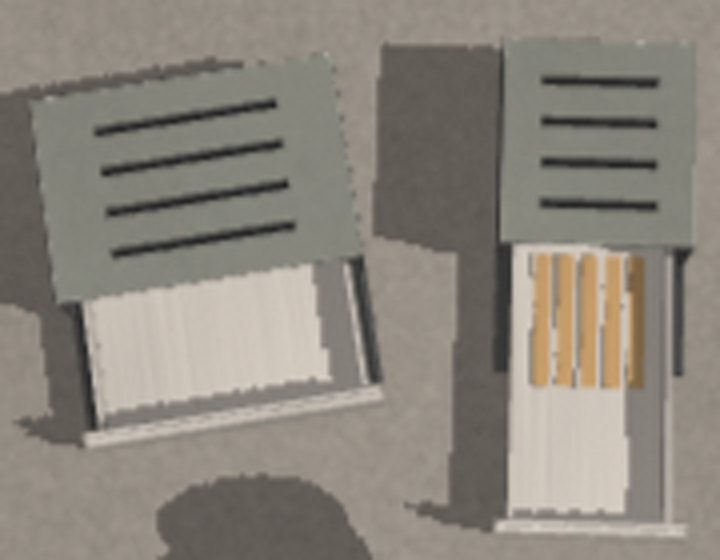

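The crop shows the wide unit's roof front edge from crop pixel (58,302) to (362,256), and the narrow one's from (500,243) to (692,245). The wide lip's top edge runs (86,433) to (380,387), the narrow one's (498,523) to (686,527). The wide tray looks almost home.

```bash
python3 - <<'E'
from h import *
c=vision.camera("top")
def w(p,z): return ray(c,(215+(p[0]-1.5)/4,165+(p[1]-1.5)/4),z)[:2]
for n,FL,FR,BL,BR,L,R in (("w",(58,302),(362,256),(32,101),(330,52),(86,433),(380,387)),("n",(500,243),(692,245),(503,39),(696,42),(498,523),(686,527))):
    fl,fr,bl,br=[w(p,72) for p in(FL,FR,BL,BR)];l,r=w(L,50),w(R,50)
    d=[fl-bl,fr-br];e=[fl-fr,bl-br,l-r]
    a=lambda v:np.degrees(np.arctan2(v[1],v[0]))%360
    print(n,"draw heads",[a(v) for v in d],[a(v)+90 for v in e],"front mid",(fl+fr)/2,"lip mid",(l+r)/2,np.linalg.norm(fl-fr),np.linalg.norm(fl-bl))
    m=(fl+fr)/2; h=np.mean([a(v) for v in d]+[a(v)+90 for v in e]);u=np.array([np.cos(np.radians(h)),np.sin(np.radians(h))])
    print("heading",h,"origin",m-30*u,"home lip",m+70*u,"out",((l+r)/2-m)@u-70)
E
```

```text
w draw heads [np.float64(188.3413351878122), np.float64(188.28242946843173)] [np.float64(187.92466886111), np.float64(188.7452045775754), np.float64(188.17877948540195)] front mid [651.53088824 109.215303  ] lip mid [573.55697725  97.15125325] 187.50363562764642 128.42708378246476
heading 188.29448351606624 origin [681.21707873 113.54313084] home lip [582.26311041  99.11703804] out 8.898650190124755
n draw heads [np.float64(178.0107170101985), np.float64(176.75684279145673)] [np.float64(178.5349332114172), np.float64(178.10898650814016), np.float64(178.07319775643924)] front mid [ 669.80601744 -126.48419095] lip mid [ 500.4982469  -121.01513034] 116.95812387429679 129.581756771904
heading 177.89693545553035 origin [ 699.78581041 -127.58510572] home lip [ 599.85316717 -123.91538981] out 99.39442929890998
```

```bash
cat >> h.py <<'E'
from scipy.spatial.transform import Rotation as R
def go(x,y,z,hd):
    s=bot.read_state();q=s["tcp_rot"];r=R.from_quat([q[1],q[2],q[3],q[0]])
    h=np.radians(hd);X=np.array([np.cos(h),np.sin(h),0]);Z=np.array([0,0,-1.]);t=R.from_matrix(np.c_[X,np.cross(Z,X),Z])
    print("shift m",np.round(r.inv().apply(np.array([x,y,z])-s["position"])/1000,4),"turn",np.round((r.inv()*t).as_rotvec(degrees=True),2),"at",np.round(s["position"],1),"F",np.round(s["wrist_force"],1),s["time_s"])
E
python3 -c "
from h import *
go(450,-119,200,178)"
```

```text
shift m [-0.3989  0.3851  0.0226] turn [ 0.   0.  18.2] at [ 174.4 -600.1  222.5] F [ 0.6 -1.1  0.6] 1.15
```

```bash
T="";python3 -m pendant '255 -0.2 0.193 0.011 0 0 9; 255 -0.2 0.193 0.011 0 0 9;255 -0.2 0.193 0.011 0 0 9;255 -0.2 0.193 0.011 0 0 9;255 -0.399 0.385 0.022 0 0 18.2;255 -0.399 0.385 0.022 0 0 18.2;255 -0.399 0.385 0.022 0 0 18.2;255 -0.399 0.385 0.022 0 0 18.2' 10; python3 -c "
from h import *
go(450,-119,25,178)"
```

```text
time_s: 1.82
position: [337.8, -314.7, 209.9]
tcp_rot: [0.0, 0.018, 1.0, -0.0]
wrist_force: [1.1, -0.1, 0.3]
width: 0.478
grasp_force: 0.0
shift m [-0.1051  0.1997  0.1849] turn [-0.03  0.05 -0.02] at [ 337.8 -314.7  209.9] F [ 1.1 -0.1  0.3] 1.8167
```

```bash
python3 -m pendant '255 -0.105 0.2 0.06 0 0 0;255 -0.105 0.2 0.06 0 0 0;255 -0.105 0.2 0.06 0 0 0;255 -0.105 0.2 0.06 0 0 0;255 -0.105 0.2 0.06 0 0 0;255 -0.105 0.2 0.06 0 0 0;255 -0.105 0.2 0.1 0 0 0;255 -0.105 0.2 0.14 0 0 0' >/dev/null; python3 - <<'E'
from h import *
go(450,-119,25,178)
c=vision.camera("wrist");cv2.imwrite("pics/wr1.png",c["color"][:,:,::-1])
for k,z in dict(narrow_lip=50,narrow_face=42).items():
    for n in("wrist","top"):
        c=vision.camera(n)
        for r in vision.tip_of(n,k)[:2]: print(n,k,round(r["confidence"],2),np.round(r["centre"]),np.round(ray(c,r["centre"],z)))
E
```

```text
shift m [ 0.0026 -0.0006  0.0455] turn [0.04 0.44 0.22] at [ 452.3 -118.5   70.5] F [-0.6 -0.4 -1.3] 2.4833
wrist narrow_lip 0.71 [325. 382.] [ 491. -118.   50.]
wrist narrow_lip 0.44 [324. 399.] [ 501. -119.   50.]
top narrow_lip 0.82 [363. 296.] [ 501. -123.   50.]
wrist narrow_face 0.53 [326. 359.] [ 495. -119.   42.]
top narrow_face 0.57 [359. 301.] [ 489. -112.   42.]
```

View pics/wr1.png

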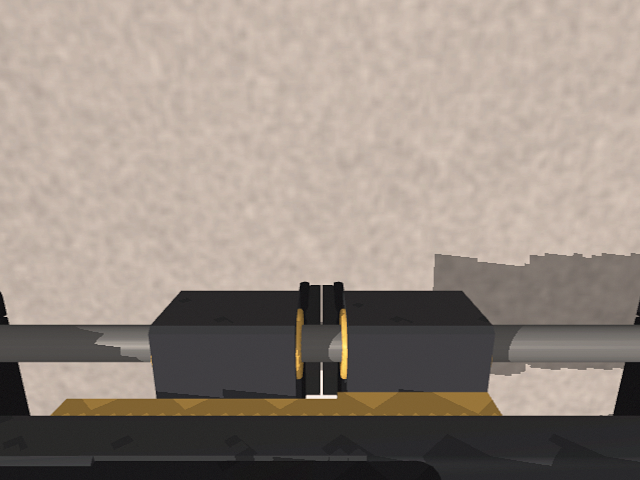

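The wrist camera looks from the robot's side. The shut fingers are at about (320,340) and hide the lip, with only its edge visible at about (320,397). Next I lower and push.

```bash
python3 -m pendant '255 0 0 0.03 0 0 0;255 0 0 0.045 0 0 0;255 0 0 0.045 0 0 0;255 -0.015 0 0.045 0 0 0;255 -0.025 0 0.045 0 0 0;255 -0.035 0 0.045 0 0 0;255 -0.045 0 0.045 0 0 0;255 -0.055 0 0.045 0 0 0'; python3 -c "
from h import *
go(560,-122.5,25,178)"
```

```text
time_s: 3.6
position: [504.4, -122.3, 25.3]
tcp_rot: [-0.0, 0.018, 1.0, 0.0]
wrist_force: [-1.8, 0.0, 2.3]
width: 0.004
grasp_force: 1.1
shift m [-0.0555  0.0018  0.0002] turn [ 0.   -0.03 -0.02] at [ 504.4 -122.3   25.3] F [-1.8  0.   2.3] 3.6
```

```bash
python3 -m pendant '255 -0.012 0 0 0 0 0;255 -0.024 0 0 0 0 0;255 -0.035 0 0 0 0 0;255 -0.045 0 0 0 0 0;255 -0.053 0 0 0 0 0;255 -0.06 0 0 0 0 0;255 -0.064 0 0 0 0 0;255 -0.067 0 0 0 0 0'; python3 -c "
from h import *
go(590,-123.5,25,178)"
```

```text
time_s: 4.27
position: [571.4, -124.5, 24.5]
tcp_rot: [-0.0, 0.017, 1.0, -0.0]
wrist_force: [-1.1, -1.2, 1.0]
width: 0.004
grasp_force: 0.8
shift m [-0.0185  0.0017 -0.0005] turn [-0.   -0.01 -0.  ] at [ 571.4 -124.5   24.5] F [-1.1 -1.2  1. ] 4.2667
```

```bash
python3 -m pendant '255 -0.003 0 0 0 0 0;255 -0.006 0 0 0 0 0;255 -0.009 0 0 0 0 0;255 -0.011 0 0 0 0 0;255 -0.013 0 0 0 0 0'; python3 -m pendant '255 0 0 0 0 0 0'
```

```text
time_s: 4.68
position: [580.9, -124.9, 24.4]
tcp_rot: [-0.004, 0.018, 1.0, 0.0]
wrist_force: [-11.4, 1.0, 8.5]
width: 0.008
grasp_force: 5.4
time_s: 4.77
position: [580.9, -124.9, 24.4]
tcp_rot: [-0.004, 0.018, 1.0, 0.0]
wrist_force: [-8.0, 0.3, 5.9]
width: 0.007
grasp_force: 3.9
```

```bash
python3 -m pendant '255 -0.002 0 0 0 0 0;255 -0.002 0 0 0 0 0;255 0.02 0 0 0 0 0;255 0.05 0 0 0 0 0;255 0.05 0 -0.04 0 0 0;255 0.05 0 -0.08 0 0 0;255 0.05 0 -0.12 0 0 0;255 0.05 0 -0.12 0 0 0'; python3 - <<'E'
from h import *
go(609,102,140,188.3)
c=vision.camera("top");cv2.imwrite("pics/t2.png",cv2.resize(c["color"][165:305,215:395,::-1],None,fx=4,fy=4,interpolation=cv2.INTER_CUBIC))
E
```

```text
time_s: 5.43
position: [540.5, -123.4, 154.0]
tcp_rot: [0.01, 0.016, 1.0, -0.001]
wrist_force: [1.6, 0.9, 0.3]
width: 0.009
grasp_force: 0.0
shift m [-0.0609  0.2275  0.015 ] turn [ -0.16   1.15 -10.13] at [ 540.5 -123.4  154. ] F [1.6 0.9 0.3] 5.4333
```

View pics/t2.png

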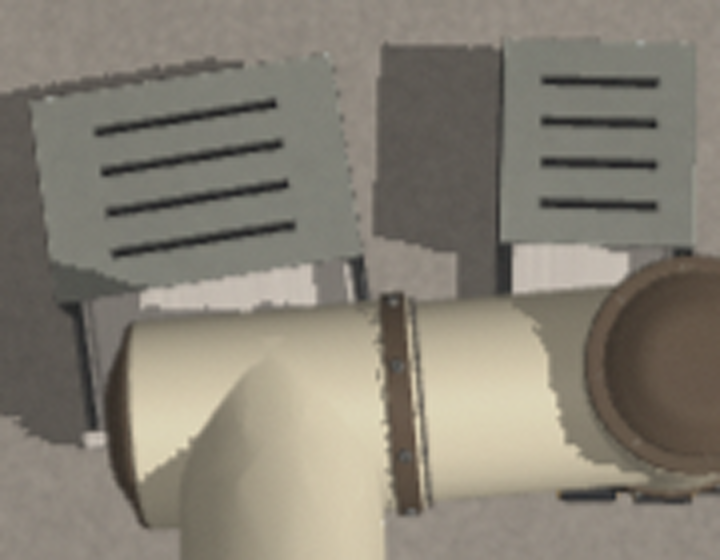

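The arm hides the narrow front, but the canes in its tray have gone under the roof. I move over the wide bay and check the narrow lip from there.

```bash
python3 -m pendant '255 -0.061 0.227 0.01 0 0 -10.2;255 -0.061 0.227 0.01 0 0 -10.2;255 -0.061 0.227 0.01 0 0 -10.2;255 -0.061 0.227 0.01 0 0 -10.2;255 -0.061 0.227 0.01 0 0 -10.2;255 -0.061 0.227 0.01 0 0 -10.2;255 -0.061 0.227 0.01 0 0 -10.2;255 -0.061 0.227 0.01 0 0 -10.2' >/dev/null; python3 - <<'E'
from h import *
go(609,102,24,188.3)
Cs={n:vision.camera(n) for n in("top","side","wrist")}
for n,c in Cs.items():
    for k,z in dict(narrow_lip=50,wide_lip=50).items():
        for r in vision.tip_of(n,k)[:1]: print(n,k,round(r["confidence"],2),np.round(r["centre"]),np.round(ray(c,r["centre"],z)))
I=lambda n:Cs[n]["color"][:,:,::-1]
cv2.imwrite("pics/m3.png",np.hstack([cv2.resize(I("top")[165:305,215:395],(400,311)),cv2.resize(I("wrist"),(400,311))]))
cv2.imwrite("pics/s3.png",cv2.resize(I("side")[150:350,200:460],(780,600)))
E
```

```text
shift m [-0.0059 -0.0022  0.1091] turn [ 0.01 -0.06  0.06] at [603.  103.4 133.1] F [-0.3  0.3  0.1] 6.15
top narrow_lip 0.6 [364. 253.] [ 606. -126.   50.]
top wide_lip 0.65 [274. 268.] [570.  93.  50.]
side narrow_lip 0.75 [363. 218.] [ 605. -143.   50.]
side wide_lip 0.81 [337. 286.] [577.  88.  50.]
wrist wide_lip 0.6 [323. 202.] [570.  98.  50.]
```

View pics/m3.png

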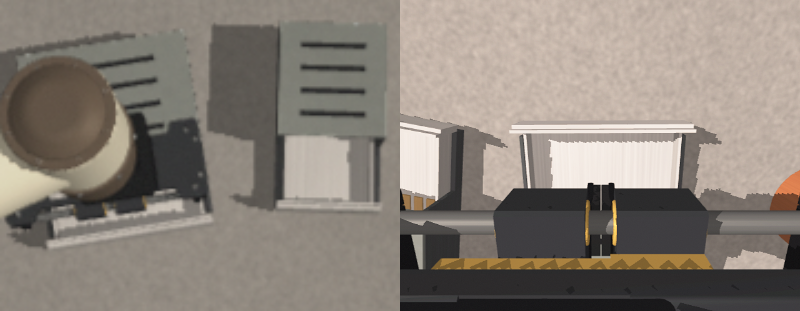

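View pics/s3.png

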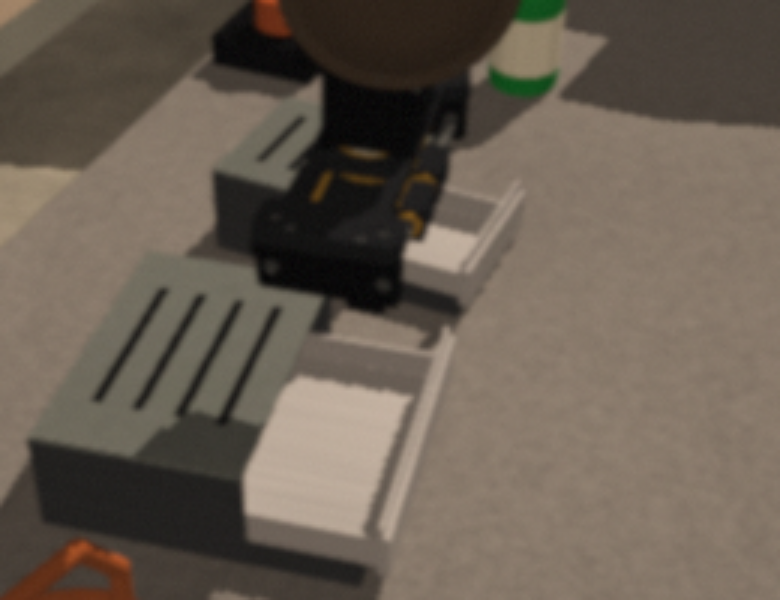

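Narrow front is flush with its casing (lip at x≈605, so home). The wrist view shows the fingers centred behind the wide lip, within its bay and clear of the roof. I go down, then draw.

```bash
python3 -m pendant '255 0 0 0.03 0 0 0;255 0 0 0.06 0 0 0;255 0 0 0.085 0 0 0;255 0 0 0.1 0 0 0;255 0 0 0.107 0 0 0;255 0 0 0.107 0 0 0'; python3 -m pendant '255 0.006 0 0 0 0 0;255 0.012 0 0 0 0 0;255 0.017 0 0 0 0 0;255 0.021 0 0 0 0 0;255 0.024 0 0 0 0 0;255 0.027 0 0 0 0 0;255 0.031 0 0 0 0 0;255 0.035 0 0 0 0 0'
```

```text
time_s: 7.1
position: [602.0, 100.9, 25.9]
tcp_rot: [-0.002, -0.071, 0.997, -0.001]
wrist_force: [-0.0, -0.1, 0.4]
width: 0.006
grasp_force: 0.0
time_s: 7.77
position: [568.8, 96.9, 28.3]
tcp_rot: [0.001, -0.072, 0.997, 0.0]
wrist_force: [1.1, 1.0, 0.4]
width: 0.002
grasp_force: 0.9
```

```bash
python3 -m pendant '255 0.004 0 0 0 0 0;255 0.008 0 0 0 0 0;255 0.012 0 0 0 0 0;255 0.016 0 0 0 0 0;255 0.02 0 0 0 0 0;255 0.024 0 0 0 0 0;255 0.028 0 0 0 0 0;255 0.032 0 0 0 0 0'; python3 -m pendant '255 0.004 0 0.002 0 0 0;255 0.008 0 0.003 0 0 0;255 0.012 0 0.003 0 0 0;255 0.016 0 0.003 0 0 0;255 0.02 0 0.003 0 0 0;255 0.024 0 0.003 0 0 0;255 0.028 0 0.003 0 0 0;255 0.032 0 0.003 0 0 0'
```

```text
time_s: 8.43
position: [536.2, 91.9, 27.6]
tcp_rot: [0.0, -0.071, 0.997, 0.0]
wrist_force: [0.6, 1.1, 1.9]
width: 0.004
grasp_force: 0.9
time_s: 9.1
position: [504.3, 87.2, 24.4]
tcp_rot: [-0.0, -0.071, 0.997, -0.0]
wrist_force: [2.6, -0.0, -1.8]
width: 0.004
grasp_force: 0.9
```

```bash
python3 -m pendant '255 0.004 0 0 0 0 0;255 0.008 0 0 0 0 0;255 0.012 0 0 0 0 0;255 0.015 0 0 0 0 0;255 0.018 0 0 0 0 0;255 0.021 0 0 0 0 0;255 0.024 0 0 0 0 0;255 0.026 0 0 0 0 0'
```

```text
time_s: 9.77
position: [478.8, 83.6, 24.7]
tcp_rot: [-0.0, -0.072, 0.997, -0.0]
wrist_force: [1.5, -0.8, -1.2]
width: 0.009
grasp_force: 0.8
```

```bash
python3 -m pendant '255 0.002 0 0 0 0 0;255 0.004 0 0 0 0 0;255 0.006 0 0 0 0 0;255 0.008 0 0 0 0 0;255 0.010 0 0 0 0 0;255 0.010 0 0 0 0 0'
```

```text
time_s: 10.27
position: [474.2, 84.1, 25.6]
tcp_rot: [0.005, -0.073, 0.997, 0.002]
wrist_force: [10.2, -3.2, -5.7]
width: 0.002
grasp_force: 5.4
```

At the stop (10 N). I back off the lip, lift clear, then check.

```bash
python3 -m pendant '255 0 0 0 0 0 0;255 -0.008 0 0 0 0 0;255 -0.02 0 0 0 0 0;255 -0.02 0 -0.03 0 0 0;255 -0.02 0 -0.07 0 0 0;255 -0.02 0 -0.11 0 0 0;255 -0.02 0 -0.15 0 0 0;255 -0.02 0 -0.18 0 0 0' >/dev/null; python3 -m pendant '255 0.04 -0.04 -0.02 0 0 0;255 0.08 -0.08 -0.02 0 0 0;255 0.1 -0.12 -0.02 0 0 0;255 0.1 -0.16 -0.02 0 0 0;255 0.1 -0.2 -0.02 0 0 0;255 0.1 -0.2 -0.02 0 0 0;255 0.1 -0.2 -0.02 0 0 0;255 0.1 -0.2 -0.02 0 0 0'; python3 - <<'E'
from h import *
Cs={n:vision.camera(n) for n in("top","side")}
for n,c in Cs.items():
    for k,z in dict(narrow_lip=50,wide_lip=50,small_pot=12,wide_pot_spot=12,watering_can=0,feed_bottle=0,twine_spool=0).items():
        for r in vision.tip_of(n,k)[:1]: print(n,k,round(r["confidence"],2),np.round(r["centre"]),np.round(ray(c,r["centre"],z)))
I=lambda n:Cs[n]["color"][:,:,::-1]
cv2.imwrite("pics/m4.png",np.hstack([cv2.resize(I("top")[150:330,150:390],(400,300)),cv2.resize(I("side")[120:420,180:580],(400,300))]))
E
```

```text
time_s: 11.6
position: [417.5, -128.0, 224.1]
tcp_rot: [-0.001, -0.07, 0.998, 0.0]
wrist_force: [-0.6, 0.5, -1.1]
width: 0.001
grasp_force: 0.0
top narrow_lip 0.75 [363. 254.] [ 602. -125.   50.]
top wide_lip 0.69 [282. 312.] [464.  76.  50.]
top small_pot 0.96 [268. 251.] [620. 115.  12.]
top wide_pot_spot 0.81 [271. 256.] [608. 106.  12.]
top watering_can 0.53 [363. 254.] [ 609. -130.    0.]
top feed_bottle 0.58 [472. 230.] [ 668. -412.    0.]
top twine_spool 0.72 [170. 305.] [487. 365.   0.]
side narrow_lip 0.75 [362. 221.] [ 604. -131.   50.]
side wide_lip 0.83 [400. 298.] [460.  76.  50.]
side small_pot 0.85 [316. 303.] [611. 110.  12.]
side wide_pot_spot 0.59 [317. 300.] [612. 102.  12.]
side watering_can 0.75 [228. 424.] [636. 384.   0.]
side feed_bottle 0.85 [375. 180.] [ 656. -405.    0.]
side twine_spool 0.86 [325. 450.] [487. 366.   0.]
```

View pics/m4.png

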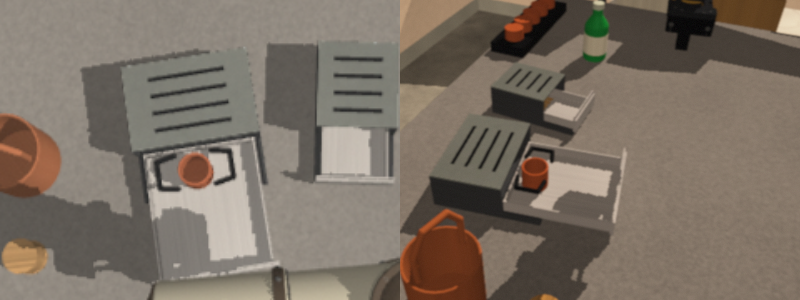

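The narrow tray is home. The wide tray is out at its stop, the pot upright at about (195,170) in the left view and near its spot, and the bystanders have not moved.

```bash
python3 -c "
from workcell import order
print(order.close_job())"
```

```text
the job is handed in; nothing more can be done
None
```

The narrow tray is pushed home, the wide tray is drawn out to its stop with the pot upright near its spot and clear of the roof, and the job is handed in; the verdict was not shown.

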